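# Sweep the spent tube caps into the deck's waste opening

### The arm

A 6-joint arm with a two-finger parallel gripper is mounted at the origin on the work surface. World frame = base frame: x ahead of the robot, y to its left, z up, the work surface at z = 0. Lengths are in mm, angles in rad, forces in N, time in s.
With the tool pointing down it reaches from about 300 to 825 mm from the base axis. Payload 5.4 kg.
Tool frame: the origin (TCP) lies between the finger pads; the fingertips stand 8 mm ahead of it and the grasp point (between the pads) lies 11 mm behind it; z points along the fingers, y is the direction in which the jaws open and shut (so a half turn about z gives the same grasp; the last joint's range is limited). The gripper opens to 92 mm and grips with 3 to 60 N. Pads are 20 mm wide; open, the fingers measure 128 mm over their backs; the gripper's body (75 mm by 189 mm) begins 69 mm behind the grasp point.
Start: joints at [-1.541, 0.158, 1.597, -0, 1.386, -0.21], TCP at [136.544, -558.535, 222.601] pointing down, gripper open.
Joint ranges: [-2.91, 2.91], [-0.94, 2.29], [0.18, 2.7], [-1.29, 4.43], [0.17, 2.64], [-3, 3]. Speed limits (rad/s): [2.57, 2.57, 3.14, 3.14, 3.14, 3.14].

### API

Orientations are given as a unit quaternion [x, y, z, w].
In Python, from rig import manip, cams, order gives the robot as it stands.
- The arm moves only by the tool servo_tool, never from a script. Its argument "steps" is a list of rows, each a list of 2 entries, a list of its own where there are three numbers: the shift along the tool's x, y, z in mm, then the turn, a rotation vector about the tool's x, y, z in rad. A call has 1 to 12 rows; each row is the pose to reach, as a shift and turn from the pose measured when the call began, along the tool's axes at that moment; what a row does not reach only later rows make up. A row lasts 1/10 s, in which the tool goes at most 50 mm and 8.59 degrees, less where a joint would pass 70% of its speed; a pose out of reach is approached as far as the arm can. A call with a gripper value outside its range is refused whole. "fingers" is the opening in per cent of the stroke, from 0 (shut) to 100 (fully open), set as the call begins (left out, the last holds). The fingers move at their own pace and stop on an object; "newtons" is the grip in N (left out, the last holds). Time passes only in rows, so rows that repeat a pose let the fingers close. It gives the time, the measured TCP pose, the force and the opening at its end, in the units of the state.
- manip.sense(): the state, without advancing time (a new reading comes with each control period).
- cams.camera(name): name is "scene" or "top" or "wrist"; returns a dict with "pixels" (400x640x3 uint8, red, green, blue), "fov_y" (degrees; the focal length in pixels is half the picture's height over the tangent of half this angle, whatever the lens; pixels are square), "cx", "cy" (the principal point, pixels), "extrinsics" (4x4, takes a point from world to camera coordinates). Camera axes: x right, y down, z forward; pixel columns grow to the right and rows downward; lengths in mm; the calibration is good to about 2 mm. A picture is of the moment at which its call begins. There is no depth.
- order.close_job(): hands the job in, once; it reports no verdict.
The state is a dict: "time_s": time; "joint_positions": joint angles; "joint_velocities": joint speeds; "tau": joint torques, N m; "tcp_pos": TCP position; "orientation": TCP orientation; "contact_force": force on the tool from outside, world axes, zero at the start; "ft_torque": the same for the moment, N m; "opening": finger opening in mm.
Only numpy, scipy, OpenCV 4.12 (cv2) and the standard library are available. Lean on these libraries where they do the work, as an engineer would, in place of code of your own. Each camera call takes 0.05 s, during which the arm holds its last target.

### The job

Clear the black workstation deck: sweep all four loose white tube caps across it with your fingertips so that every one drops through the waste opening at the deck's right-hand end (as the robot sees it) into the bin below. Only push the caps along the deck, do not pick any of them up, and leave the jar, the culture dish and everything else standing where it is.

Things in the scene. Friction and masses are not known exactly. Their poses are not given: they have to be found in the camera images.
- deck: fixed matt-black deck, 370 mm (its x) by 500 mm (its y), on four legs, flat top 110 mm above the bench, its outer edges without a rim. Origin on the bench under the middle of the plate, z up; yaw within 0.16 rad. The caps lie at deck x -115 to 35, y -95 to 215 mm. Two plate nests with 12 mm tall corner angles at deck x 84 to 180, y -57 to 232 mm. Nothing on the deck is taller than 45 mm
- waste_opening (a point): middle of the rectangular waste opening near the deck's -y end, level with the deck's top, axes as the deck's. Opening: deck x -125 to 55, y -215 to -125 mm. Its side towards the caps (y = -125) is flush and open; round the three other sides a 3 mm steel guard rises 30 mm above the deck. What is pushed over the flush edge falls into the bin
- waste_bin (a point): middle of the inside floor of the grey open discard bin under the waste opening, 4 mm above the bench, axes as the deck's; inside 198 mm (x) by 108 mm (y), 84 mm deep; a steel skirt under the opening leads into it
- cap_large_a_center (a point): white ribbed screw cap of a 50 ml tube: disc 36 mm across, 13 mm tall, 14 g nominal, lying flat and loose on the deck. The point is its centre, 6.5 mm above its underside (0.1165 in world height while it lies on the deck)
- cap_large_b_center (a point): white ribbed screw cap of a 50 ml tube: disc 36 mm across, 13 mm tall, 14 g nominal, lying flat and loose on the deck. The point is its centre, 6.5 mm above its underside (0.1165 in world height while it lies on the deck)
- cap_small_a_center (a point): white ribbed screw cap of a 15 ml tube: disc 23 mm across, 12 mm tall, 10 g nominal, lying flat and loose on the deck. The point is its centre, 6 mm above its underside (0.116 in world height while it lies on the deck)
- cap_small_b_center (a point): white ribbed screw cap of a 15 ml tube: disc 23 mm across, 12 mm tall, 10 g nominal, lying flat and loose on the deck. The point is its centre, 6 mm above its underside (0.116 in world height while it lies on the deck)
- jar: bystander standing among the caps: closed amber jar with grey lid, 42 mm across and 45 mm tall, 70 g nominal, origin at the centre of its underside, on the deck
- dish: bystander lying among the caps: closed clear culture dish, pale inside, 55 mm across and 16 mm tall, 30 g nominal, origin at the centre of its underside, on the deck
- well_plate: bystander: lidded clear twelve-well plate, 87 mm (its x) by 129 mm (its y), 20 mm tall, in a nest at the far edge of the deck, origin at the centre of its underside
- trough: bystander: open white reagent trough, 85 mm (its x) by 127 mm (its y), 40 mm tall, in the other nest at the far edge of the deck, origin at the centre of its underside
- media_bottle: bystander on the bench left of the deck: closed white bottle 76 mm across, 170 mm tall, origin at the centre of its underside
- tube_rack: bystander on the bench left of the deck: grey rack of uncapped tubes, 115 by 205 mm, 119 mm tall, origin at the centre of its underside
- pipette: bystander on the bench right of the deck: white pipette lying flat, 280 mm long, 28 mm tall, origin on the bench under its middle

How it is judged:
By the outcome, as a careful person would: the job done as asked, in the order asked, and still so for the second after the job is handed in, with the robot touching nothing.
It also fails if it takes over 72 s, if anything falls off the work surface, if the arm or the gripper's body presses on something with over 40 N, if the wrist force passes 120 N, or if a joint passes its speed limit or range.

## Working session

There is one attempt and no reset: what is moved stays moved. The work goes in short steps, Python scripts to look and compute and a tool call to move; the robot and the scene stay as the last step left them, time stands still between calls to the robot, and variables do not carry over. Pictures are saved under pics/ and viewed, and the job is handed in when it is done.

Besides the shell and the picture viewer there is one more tool, called by a JSON object that holds its "fn" and its "kwargs". servo_tool: Moves the arm, as the interface text tells. Its arguments: {"type":"object","properties":{"steps":{"type":"array","items":{"type":"array"}},"fingers":{"type":"number"},"newtons":{"type":"number"}},"required":["steps"]}

```bash
mkdir -p pics; ls
cat > h.py <<'E'
from rig import manip,cams,order
import numpy as np,cv2
def shot(n,f):
    c=cams.camera(n); cv2.imwrite('pics/'+f+'.png',cv2.cvtColor(c['pixels'],cv2.COLOR_RGB2BGR))
    np.savez('pics/'+f+'.npz',**{k:np.array(v) for k,v in c.items()})
    return c
def load(f): return np.load('pics/'+f+'.npz')
def unproj(c,u,v,z):
    fl=200/np.tan(np.radians(float(c['fov_y']))/2)
    E=np.array(c['extrinsics']);R=E[:3,:3];t=E[:3,3]
    d=R.T@np.array([(u-c['cx'])/fl,(v-c['cy'])/fl,1]);o=-R.T@t
    return o+d*(z-o[2])/d[2]
def proj(c,p):
    fl=200/np.tan(np.radians(float(c['fov_y']))/2)
    E=np.array(c['extrinsics']);q=E[:3,:3]@np.array(p)+E[:3,3]
    return q[0]/q[2]*fl+c['cx'],q[1]/q[2]*fl+c['cy']
E
python3 - <<'E'
from h import *
for n in ['top','scene']:
    c=shot(n,n+'0'); print(n,c['fov_y'],c['cx'],c['cy'],np.round(c['extrinsics'],3).tolist())
print(manip.sense())
E
```

```text
pics
top 45.13907525519275 329.1915629473743 205.90992679879042 [[0.011, -1.0, 0.005, 1.467], [-0.98, -0.011, -0.2, 530.0], [0.2, -0.003, -0.98, 1408.975], [0.0, 0.0, 0.0, 1.0]]
scene 53.72605152023547 317.5459491950747 192.92845963281422 [[-0.768, 0.64, 0.015, 409.594], [0.357, 0.448, -0.819, -105.503], [-0.532, -0.624, -0.573, 1762.209], [0.0, 0.0, 0.0, 1.0]]
{'time_s': 0.1, 'joint_positions': array([-1.54109297e+00,  1.58993553e-01,  1.59806993e+00, -2.76524205e-05,
        1.38624014e+00, -2.10074267e-01]), 'joint_velocities': array([-0.0015305 , -0.00196375, -0.00322542, -0.00116395,  0.00012705,
       -0.000109  ]), 'tau': array([-2.47253893e-04, -3.86501956e+01, -3.22960532e+01,  7.03001395e-02,
        3.39559349e-02, -5.17120111e-05]), 'tcp_pos': array([ 136.52337973, -557.98851793,  221.73137843]), 'orientation': array([ 9.92821272e-01,  1.19604306e-01,  6.35137617e-05, -8.53232351e-04]), 'contact_force': array([ 0.0801814 , -0.5093571 , -0.00265732]), 'ft_torque': array([-0.01168582, -0.02920667, -0.0370244 ]), 'opening': 91.99516062864349}
```

View pics/top0.png

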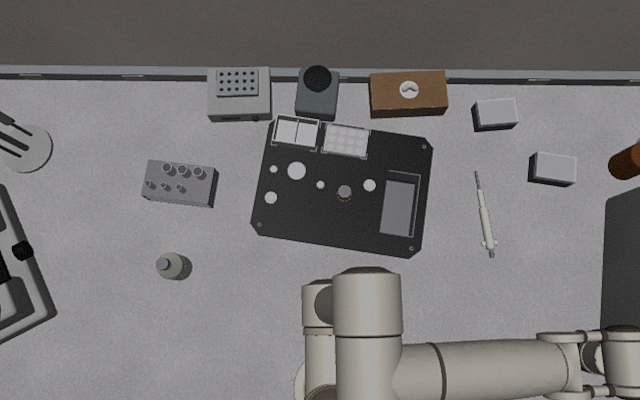

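View pics/scene0.png

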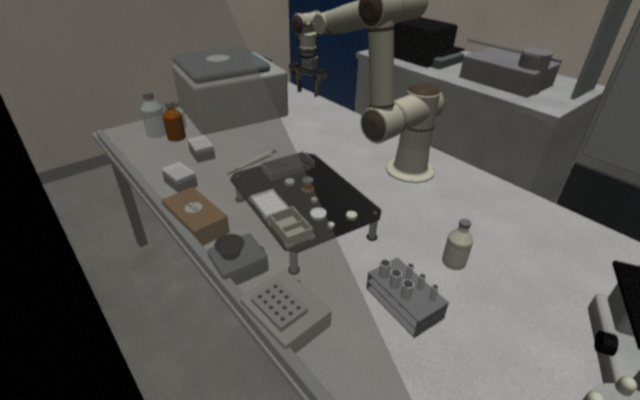

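```bash
python3 -c "
import cv2;i=cv2.imread('pics/top0.png');cv2.imwrite('pics/top0c.png',cv2.resize(i[100:300,190:470],(784,560),interpolation=cv2.INTER_CUBIC))"
```

```text
(no output)
```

View pics/top0c.png

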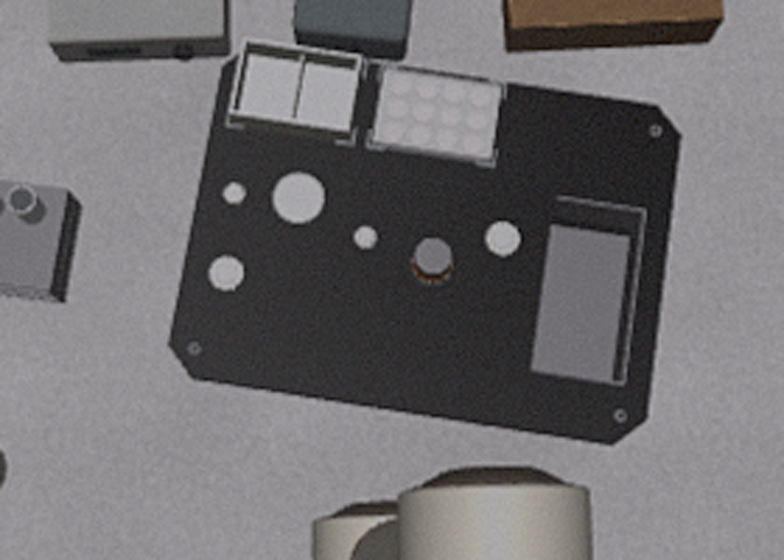

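```bash
cat >> h.py <<'E'
def deckT(o,yaw):
    return np.array(o),np.array([[np.cos(yaw),-np.sin(yaw)],[np.sin(yaw),np.cos(yaw)]])
E
python3 - <<'E'
from h import *
c=load('top0')
U=lambda x,y,z:unproj(c,x/2.8+190-.3,y/2.8+100-.3,z)[:2]
s=[U(194,348,110),U(620,415,110),U(656,131,110)]
o=(s[0]+s[2])/2; d=s[0]-s[1]; yaw=np.arctan2(d[1],d[0])-np.pi/2
d2=s[2]-s[1]; print(np.round(s,1),o,yaw,np.arctan2(d2[1],d2[0]),np.linalg.norm(d),np.linalg.norm(d2))
_,R=deckT(o,yaw)
for n,x,y,z in [('sA',234,193,122),('dish',299,197,126),('sB',365,237,122),('jar',433,257,155),('LB',503,239,123),('LA',226,273,123),('op1',552,224,110),('op2',531,372,110),('cornTL',235,52,110),('edgeB',400,411,110),('edgeL',200,205,110),('edgeR',664,275,110)]:
    w=U(x,y,z); print(n,np.round(w,1),np.round(R.T@(w-o),1))
E
```

```text
[[ 462.7  210.2]
 [ 398.  -229.1]
 [ 703.6 -274.9]] [583.1205955  -32.33860872] -0.14604164085919624 -0.14877673774826097 443.99091806151415 308.95983327769886
sA [625.9 173.1] [ 12.5 209.4]
dish [621.2 104.5] [ 17.8 140.9]
sB [580.   34.9] [-12.9  66. ]
jar [551.6 -35. ] [-30.8  -7.2]
LB [ 579.3 -109.1] [  7.3 -76.5]
LA [539.6 178.3] [-73.7 202.1]
op1 [ 599.4 -162. ] [  35.  -125.9]
op2 [ 441.5 -138.2] [-124.7 -125.4]
cornTL [787.6 178.7] [171.6 238.6]
edgeB [399.6  -3.4] [-185.7    1.9]
edgeL [615.8 209.9] [ -3.  244.4]
edgeR [ 545.7 -278.7] [  -1.2 -249.2]
```

```bash
cat >> h.py <<'E'
from scipy.spatial.transform import Rotation as Ro
O=np.array([583.1,-32.3]);YAW=-0.147
_,RD=deckT(O,YAW)
def w2d(w): return RD.T@(np.array(w)[:2]-O)
def d2w(d): return O+RD@np.array(d)
def state():
    s=manip.sense();R=Ro.from_quat(s['orientation'])
    x=R.as_matrix()[:,0];a=np.arctan2(x[1],x[0])-(np.pi/2+YAW)
    print('t %.2f deck %s tip %.1f head %.3f open %.1f F %s'%(s['time_s'],np.round(w2d(s['tcp_pos']),1),s['tcp_pos'][2]-118,a,s['opening'],np.round(s['contact_force'],1)))
    return s,R,a
def plan(tg):
    """targets: (deck x, deck y, tip height over deck, heading)"""
    s,R,a=state()
    for x,y,h,th in tg:
        w=np.r_[d2w([x,y]),118+h]
        T=Ro.from_euler('z',np.pi/2+YAW+th)*Ro.from_matrix([[1,0,0],[0,-1,0],[0,0,-1]])
        print([x,y,h,th],np.round(R.inv().apply(w-s['tcp_pos'])).astype(int).tolist(),np.round((R.inv()*T).as_rotvec(),2).tolist())
E
python3 - <<'E'
from h import *
plan([(8,-46,90,0),(8,-46,60,0)])
E
```

```text
t 0.10 deck [-364.8 -585.4] tip 103.7 head -1.184 open 92.0 F [ 0.1 -0.5 -0. ]
[8, -46, 90, 0] [549, -359, 15] [-0.0, -0.0, -1.18]
[8, -46, 60, 0] [549, -359, 45] [-0.0, -0.0, -1.18]
```

{"fn": "servo_tool", "kwargs": {"steps": [[[40,-26,0],[0,0,-0.12]],[[80,-52,0],[0,0,-0.25]],[[120,-78,0],[0,0,-0.38]],[[160,-104,0],[0,0,-0.5]],[[200,-130,0],[0,0,-0.63]],[[240,-156,0],[0,0,-0.76]],[[280,-182,0],[0,0,-0.88]],[[320,-208,0],[0,0,-1.0]],[[360,-234,4],[0,0,-1.1]],[[400,-260,8],[0,0,-1.18]],[[440,-286,12],[0,0,-1.18]],[[475,-310,15],[0,0,-1.18]]], "fingers": 15, "newtons": 20}}

```text
time_s: 1.3
tcp_pos: [525.3, -141.9, 206.8]
orientation: [0.758, 0.652, 0.0, -0.001]
contact_force: [0.4, -0.9, 0.3]
opening: 13.8
```

Run:
```python
from h import *
plan([(8,-46,60,0)])
```

```text
t 1.30 deck [ -41.2 -116.9] tip 88.8 head -0.003 open 13.8 F [ 0.4 -0.9  0.3]
[8, -46, 60, 0] [71, 49, 29] [-0.0, -0.0, -0.0]
```

{"fn": "servo_tool", "kwargs": {"steps": [[[35,25,10],[0,0,0]],[[60,42,20],[0,0,0]],[[71,49,29],[0,0,0]],[[71,49,29],[0,0,0]],[[71,49,29],[0,0,0]]]}}

```text
time_s: 1.8
tcp_pos: [583.5, -79.7, 177.5]
orientation: [0.758, 0.652, -0.0, -0.001]
contact_force: [-0.4, 0.1, 0.8]
opening: 13.7
```

Run:
```python
from h import *
c=shot('wrist','w1');shot('top','top1')
plan([(8,-46,3,0)])
for n,p in [('LB',(7.3,-76.5,123)),('jar',(-30.8,-7.2,155)),('sB',(-12.9,66,122)),('dish',(17.8,140.9,126))]:
    print(n,proj(c,np.r_[d2w(p[:2]),p[2]]))
```

```text
t 1.90 deck [  7.8 -47.4] tip 60.5 head -0.005 open 13.7 F [ 0.1 -0.6  0.1]
[8, -46, 3, 0] [1, 0, 57] [-0.0, -0.0, -0.0]
LB (np.float64(320.38435487503335), np.float64(248.6061612322086))
jar (np.float64(261.29932122677593), np.float64(172.72906292942267))
sB (np.float64(290.4391311811746), np.float64(58.71743123301647))
dish (np.float64(336.7243709212261), np.float64(-77.99946421705448))
```

View pics/w1.png

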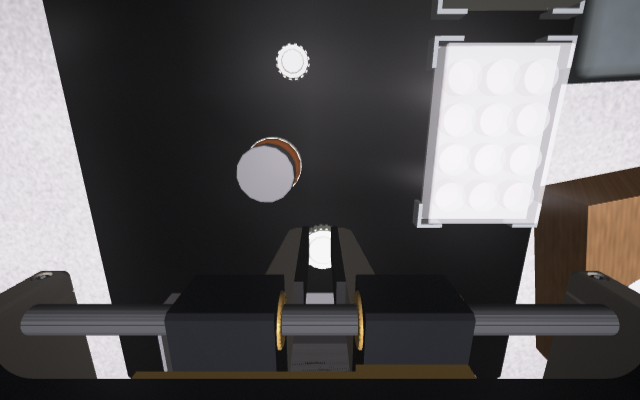

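{"fn": "servo_tool", "kwargs": {"steps": [[[2,0,20],[0,0,0]],[[2,0,42],[0,0,0]],[[2,0,57],[0,0,0]],[[2,0,57],[0,0,0]],[[-4,0,57],[0,0,0]],[[-12,0,57],[0,0,0]],[[-22,0,57],[0,0,0]],[[-32,0,57],[0,0,0]],[[-42,0,57],[0,0,0]],[[-54,0,57],[0,0,0]],[[-66,0,57],[0,0,0]],[[-80,0,57],[0,0,0]]]}}

```text
time_s: 3.1
tcp_pos: [571.5, -160.4, 121.3]
orientation: [0.759, 0.651, 0.0, -0.001]
contact_force: [0.5, -0.4, -0.5]
opening: 13.8
```

Run:
```python
from h import *
c=shot('wrist','w2');shot('top','top2')
# sB approach: heading dir
u=np.array([36,-58.])/np.hypot(36,58); th=np.arctan2(u[1],u[0])+np.pi/2; print(th)
p=np.array([-12.5,66])-u*26; print(p)
plan([(7,-120,65,0),(p[0],p[1],65,th)])
```

```text
0.5554937352655436
[-26.21143441  88.09064432]
t 3.20 deck [   7.5 -129.4] tip 3.4 head -0.007 open 13.8 F [-0.4  0.6  0.2]
[7, -120, 65, 0] [9, -1, -62] [-0.0, -0.0, -0.01]
[np.float64(-26.211434406231714), np.float64(88.0906443211511), 65, np.float64(0.5554937352655436)] [217, -35, -61] [0.0, -0.0, -0.56]
```

View pics/w2.png

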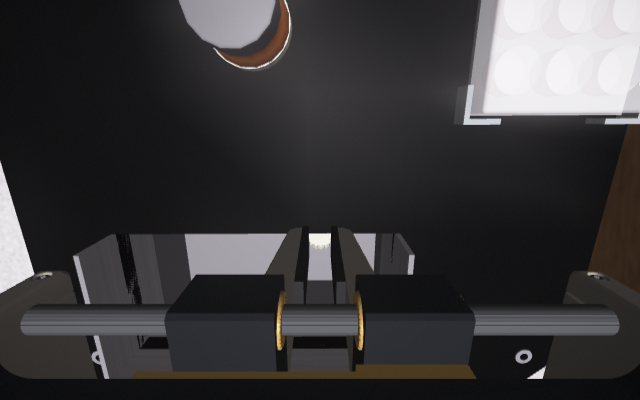

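View pics/top2.png

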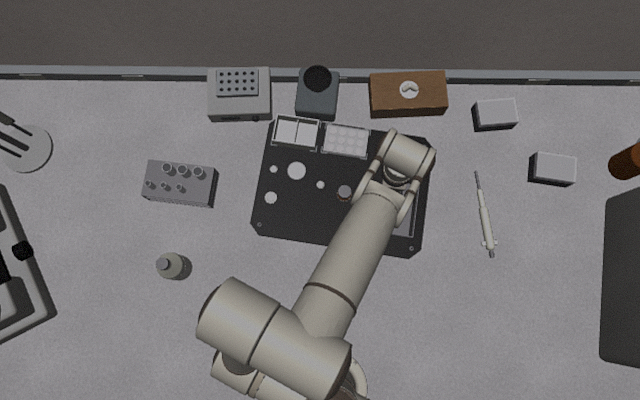

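{"fn": "servo_tool", "kwargs": {"steps": [[[4,0,-25],[0,0,0]],[[15,0,-55],[0,0,-0.05]],[[50,-5,-61],[0,0,-0.15]],[[90,-15,-61],[0,0,-0.27]],[[130,-24,-61],[0,0,-0.4]],[[170,-30,-61],[0,0,-0.5]],[[205,-34,-61],[0,0,-0.56]],[[217,-35,-61],[0,0,-0.56]],[[217,-35,-61],[0,0,-0.56]]]}}

```text
time_s: 4.1
tcp_pos: [570.1, 59.6, 182.5]
orientation: [0.549, 0.836, 0.0, -0.0]
contact_force: [0.6, -0.3, 1.0]
opening: 14.0
```

Run:
```python
from h import *
c=shot('wrist','w3')
plan([(-26.2,88,3,.55)])
for n,p in [('sB',(-12.9,66,122)),('dish',(17.8,140.9,126)),('sA',(12.5,209,122)),('LA',(-73.7,202,123))]:
    print(n,proj(c,np.r_[d2w(p[:2]),p[2]]))
```

```text
t 4.15 deck [-26.   87.7] tip 64.5 head 0.553 open 14.0 F [ 0.4 -0.3 -0.1]
[-26.2, 88, 3, 0.55] [0, 0, 61] [-0.0, -0.0, 0.0]
sB (np.float64(320.14519223197766), np.float64(242.66584147397114))
dish (np.float64(404.47466196693654), np.float64(188.6449401680822))
sA (np.float64(452.23807124674084), np.float64(107.0942340050194))
LA (np.float64(349.00048578058744), np.float64(47.55025547174557))
```

View pics/w3.png

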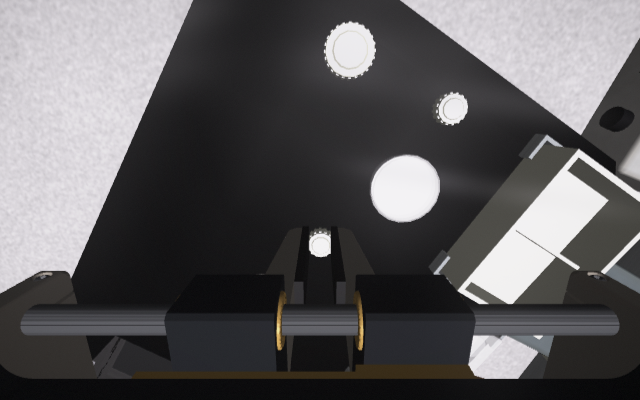

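Run:
```python
from h import *
plan([(-26,88,40,.55),(-26,88,18,.55),(-26,88,3,.55),(-26,88,3,.55),(-21,80,3,.55),(-16,72,3,.55),(-11,64,3,.55),(-5,54,3,.55),(1,44,3,.55),(7,34.5,3,.55),(12,26,3,.55),(15,21,3,.55)])
```

```text
t 4.15 deck [-26.   87.7] tip 64.5 head 0.553 open 14.0 F [ 0.4 -0.3 -0.1]
[-26, 88, 40, 0.55] [0, 0, 24] [-0.0, -0.0, 0.0]
[-26, 88, 18, 0.55] [0, 0, 46] [-0.0, -0.0, 0.0]
[-26, 88, 3, 0.55] [0, 0, 61] [-0.0, -0.0, 0.0]
[-26, 88, 3, 0.55] [0, 0, 61] [-0.0, -0.0, 0.0]
[-21, 80, 3, 0.55] [-9, 0, 61] [-0.0, -0.0, 0.0]
[-16, 72, 3, 0.55] [-19, 0, 61] [-0.0, -0.0, 0.0]
[-11, 64, 3, 0.55] [-28, 0, 61] [-0.0, -0.0, 0.0]
[-5, 54, 3, 0.55] [-40, 0, 61] [-0.0, -0.0, 0.0]
[1, 44, 3, 0.55] [-51, 0, 61] [-0.0, -0.0, 0.0]
[7, 34.5, 3, 0.55] [-63, 0, 61] [-0.0, -0.0, 0.0]
[12, 26, 3, 0.55] [-72, 0, 61] [-0.0, -0.0, 0.0]
[15, 21, 3, 0.55] [-78, 0, 61] [-0.0, -0.0, 0.0]
```

{"fn": "servo_tool", "kwargs": {"steps": [[[0,0,24],[0,0,0]],[[0,0,46],[0,0,0]],[[0,0,61],[0,0,0]],[[0,0,61],[0,0,0]],[[-8,0,61],[0,0,0]],[[-17,0,61],[0,0,0]],[[-26,0,61],[0,0,0]],[[-36,0,61],[0,0,0]],[[-48,0,61],[0,0,0]],[[-59,0,61],[0,0,0]],[[-69,0,61],[0,0,0]],[[-76,0,61],[0,0,0]]]}}

```text
time_s: 5.35
tcp_pos: [600.7, -12.6, 121.5]
orientation: [0.55, 0.835, 0.0, -0.0]
contact_force: [-0.0, 1.0, -0.1]
opening: 14.0
```

Run:
```python
from h import *
c=shot('wrist','w4')
s,R,a=state()
d=w2d(s['tcp_pos']);cap=d+19.2*np.array([np.sin(a),-np.cos(a)]);print('cap',cap)
def P(cx,cy,th): return (cx-19.2*np.sin(th),cy+19.2*np.cos(th),3,th)
plan([P(cap[0]-.5,cap[1]-4,.42),P(cap[0]-.5,cap[1]-9,.28),P(cap[0]-1,cap[1]-15,.14),P(24,cap[1]-22,0),(24,-10,3,0),(23,-20,3,0),(23,-30,3,0),(22,-40,3,0),(20,-50,3,0),(18,-60,3,0),(16,-70,3,0),(14,-80,3,0),(12,-90,3,0),(12,-135,3,0)])
```

```text
t 5.40 deck [14.9 21.3] tip 3.5 head 0.552 open 13.9 F [ 0.2 -0.6 -0.1]
cap [24.96886928  4.99369043]
t 5.40 deck [14.9 21.3] tip 3.5 head 0.552 open 13.9 F [ 0.2 -0.6 -0.1]
[np.float64(16.639868585222146), np.float64(18.524998088668692), 3, 0.42] [-3, 0, 1] [0.0, 0.0, 0.13]
[np.float64(19.16284083153491), np.float64(14.445954850239175), 3, 0.28] [-8, 0, 1] [0.0, 0.0, 0.27]
[np.float64(21.289641482796554), np.float64(9.005837561955005), 3, 0.14] [-14, -1, 1] [0.0, 0.0, 0.41]
[np.float64(24.0), np.float64(2.193690434672373), 3, 0] [-21, -2, 1] [0.0, 0.0, 0.55]
[24, -10, 3, 0] [-31, -9, 1] [0.0, 0.0, 0.55]
[23, -20, 3, 0] [-39, -15, 1] [0.0, 0.0, 0.55]
[23, -30, 3, 0] [-48, -20, 1] [0.0, 0.0, 0.55]
[22, -40, 3, 0] [-56, -26, 1] [0.0, 0.0, 0.55]
[20, -50, 3, 0] [-63, -33, 1] [0.0, 0.0, 0.55]
[18, -60, 3, 0] [-71, -40, 1] [0.0, 0.0, 0.55]
[16, -70, 3, 0] [-78, -47, 1] [0.0, 0.0, 0.55]
[14, -80, 3, 0] [-86, -54, 1] [0.0, 0.0, 0.55]
[12, -90, 3, 0] [-93, -61, 1] [0.0, 0.0, 0.55]
[12, -135, 3, 0] [-132, -84, 1] [0.0, 0.0, 0.55]
```

View pics/w4.png

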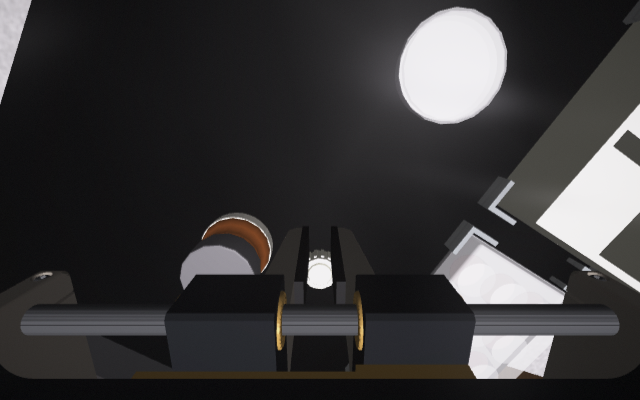

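{"fn": "servo_tool", "kwargs": {"steps": [[[-3,0,0],[0,0,0.13]],[[-8,0,0],[0,0,0.27]],[[-14,-1,0],[0,0,0.41]],[[-21,-2,0],[0,0,0.55]],[[-29,-7,0],[0,0,0.55]],[[-38,-13,0],[0,0,0.55]],[[-47,-19,0],[0,0,0.55]],[[-56,-25,0],[0,0,0.55]],[[-64,-32,0],[0,0,0.55]],[[-71,-39,0],[0,0,0.55]],[[-78,-46,0],[0,0,0.55]],[[-86,-53,0],[0,0,0.55]]]}}

```text
time_s: 6.6
tcp_pos: [585.7, -114.0, 121.5]
orientation: [0.756, 0.654, -0.0, 0.0]
contact_force: [-0.2, -0.2, 0.7]
opening: 13.9
```

Run:
```python
from h import *
c=shot('wrist','w5')
plan([(13,-135,3,0),(13,-120,65,0)])
```

```text
t 6.65 deck [ 14.5 -81.9] tip 3.6 head 0.001 open 13.7 F [-0.7 -1.  -0. ]
[13, -135, 3, 0] [-53, -2, 1] [0.0, 0.0, 0.0]
[13, -120, 65, 0] [-38, -2, -61] [0.0, 0.0, 0.0]
```

View pics/w5.png

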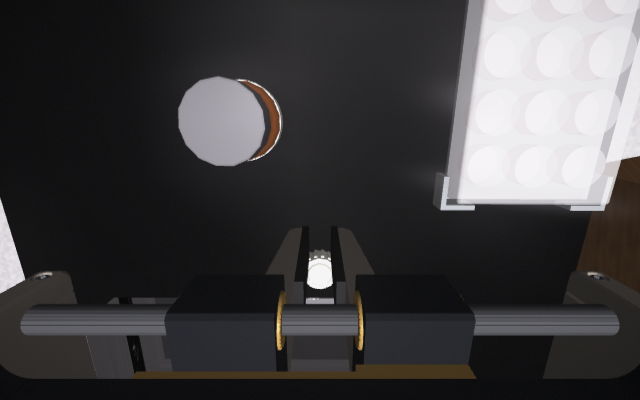

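Small cap B is still cradled at (320,270). Push it over the edge, then lift.

{"fn": "servo_tool", "kwargs": {"steps": [[[-9,0,0],[0,0,0]],[[-18,-1,0],[0,0,0]],[[-28,-1,0],[0,0,0]],[[-38,-2,0],[0,0,0]],[[-48,-2,0],[0,0,0]],[[-54,-2,0],[0,0,0]],[[-54,-2,0],[0,0,0]],[[-45,-2,-25],[0,0,0]],[[-20,-10,-61],[0,0,0]],[[20,-20,-61],[0,0,0]],[[65,-35,-61],[0,0,0]]]}}

```text
time_s: 7.75
tcp_pos: [561.3, -45.5, 184.3]
orientation: [0.757, 0.653, 0.001, 0.002]
contact_force: [0.3, 0.6, -0.9]
opening: 13.9
```

Run:
```python
from h import *
c=shot('wrist','w6');c=shot('top','top6')
plan([(-73.5,232,65,0)])
i=cv2.imread('pics/top6.png');cv2.imwrite('pics/top6c.png',cv2.resize(i[100:300,190:470],(784,560),interpolation=cv2.INTER_CUBIC))
```

```text
t 7.85 deck [-22.2 -12. ] tip 64.6 head 0.007 open 13.6 F [-0.3 -0.2  0.4]
[-73.5, 232, 65, 0] [244, -50, 0] [-0.0, -0.0, 0.01]
```

View pics/w6.png

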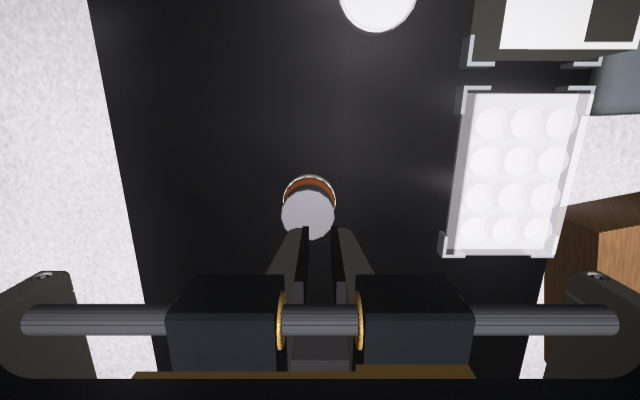

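View pics/top6c.png

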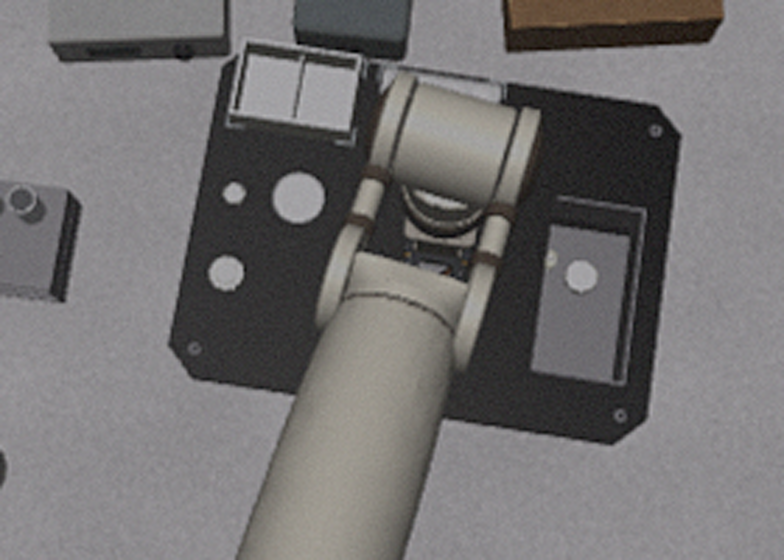

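{"fn": "servo_tool", "kwargs": {"steps": [[[40,-8,0],[0,0,0]],[[85,-18,0],[0,0,0]],[[130,-28,0],[0,0,0]],[[175,-38,0],[0,0,0]],[[215,-46,0],[0,0,0]],[[240,-50,0],[0,0,0]],[[244,-50,0],[0,0,0]],[[244,-50,0],[0,0,0]]]}}

```text
time_s: 8.65
tcp_pos: [544.0, 207.6, 182.6]
orientation: [0.754, 0.656, -0.0, -0.0]
contact_force: [0.3, -0.6, -0.2]
opening: 13.8
```

Run:
```python
from h import *
c=shot('wrist','w7')
for n,p in [('LA',(-73.7,202,123))]:
    print(n,proj(c,np.r_[d2w(p[:2]),p[2]]))
plan([(-73.5,232,3,0),(-74,225,3,0),(-75,205,3,0),(-84,150,3,0)])
```

```text
LA (np.float64(320.1264041949998), np.float64(245.73852615677035))
t 8.70 deck [-73.6 230.8] tip 64.6 head 0.007 open 14.0 F [-0.2 -0.2 -0.3]
[-73.5, 232, 3, 0] [1, 0, 62] [-0.0, -0.0, 0.01]
[-74, 225, 3, 0] [-6, 0, 62] [-0.0, -0.0, 0.01]
[-75, 205, 3, 0] [-26, -2, 62] [-0.0, -0.0, 0.01]
[-84, 150, 3, 0] [-81, -11, 62] [-0.0, -0.0, 0.01]
```

View pics/w7.png

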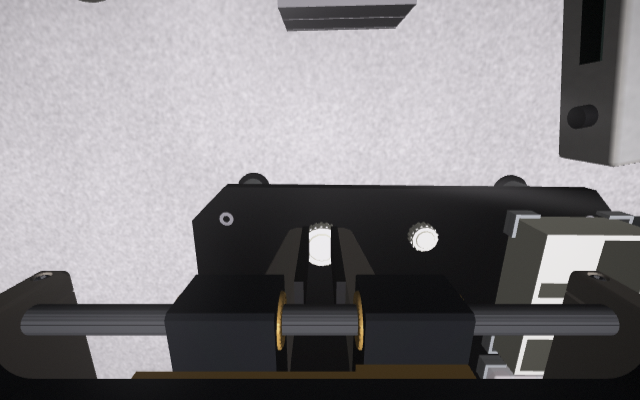

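{"fn": "servo_tool", "kwargs": {"steps": [[[2,0,25],[0,0,0]],[[2,0,48],[0,0,0]],[[2,0,62],[0,0,0]],[[2,0,62],[0,0,0]],[[-5,0,62],[0,0,0]],[[-14,0,62],[0,0,0]],[[-24,-1,62],[0,0,0]],[[-35,-3,62],[0,0,0]],[[-46,-5,62],[0,0,0]],[[-57,-7,62],[0,0,0]],[[-68,-9,62],[0,0,0]],[[-79,-11,62],[0,0,0]]]}}

```text
time_s: 9.9
tcp_pos: [521.8, 129.2, 120.7]
orientation: [0.755, 0.656, -0.0, -0.0]
contact_force: [-0.2, 0.2, 0.5]
opening: 13.5
```

Run:
```python
from h import *
c=shot('wrist','w8')
plan([(-86,20,3,0),(-86,-100,3,0)])
```

```text
t 9.95 deck [-84.5 149.5] tip 2.6 head 0.006 open 13.9 F [ 0.2 -1.2  0.3]
[-86, 20, 3, 0] [-129, -2, 0] [-0.0, 0.0, 0.01]
[-86, -100, 3, 0] [-249, -3, 0] [-0.0, 0.0, 0.01]
```

View pics/w8.png

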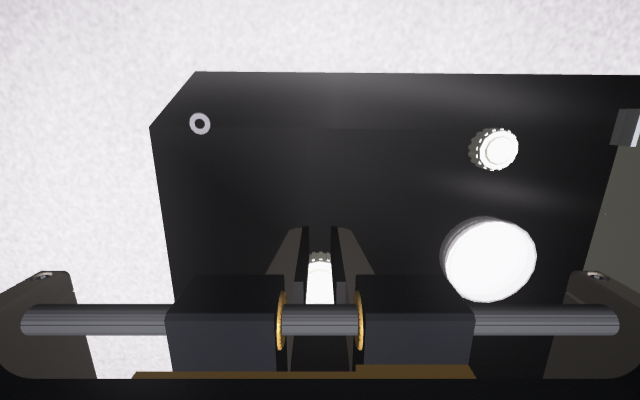

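Large cap A is centred in the cradle at (320,280). Keep pushing.

{"fn": "servo_tool", "kwargs": {"steps": [[[-9,0,0],[0,0,0]],[[-20,-1,0],[0,0,0.01]],[[-32,-1,0],[0,0,0.01]],[[-44,-1,0],[0,0,0.01]],[[-56,-2,0],[0,0,0.01]],[[-68,-2,0],[0,0,0.01]],[[-80,-2,0],[0,0,0.01]],[[-92,-2,0],[0,0,0.01]],[[-104,-2,0],[0,0,0.01]],[[-116,-2,0],[0,0,0.01]],[[-128,-2,0],[0,0,0.01]],[[-138,-2,0],[0,0,0.01]]]}}

```text
time_s: 11.15
tcp_pos: [499.9, -9.4, 120.7]
orientation: [0.758, 0.652, -0.001, -0.0]
contact_force: [-0.2, 0.6, -0.3]
opening: 13.5
```

Run:
```python
from h import *
c=shot('wrist','w9')
plan([(-86,-100,3,0),(-86,-133,3,0)])
```

```text
t 11.20 deck [-85.5   9.4] tip 2.7 head -0.005 open 13.9 F [-0.1 -1.3 -0.6]
[-86, -100, 3, 0] [-109, 0, 0] [-0.0, 0.0, -0.0]
[-86, -133, 3, 0] [-142, 0, 0] [-0.0, 0.0, -0.0]
```

View pics/w9.png

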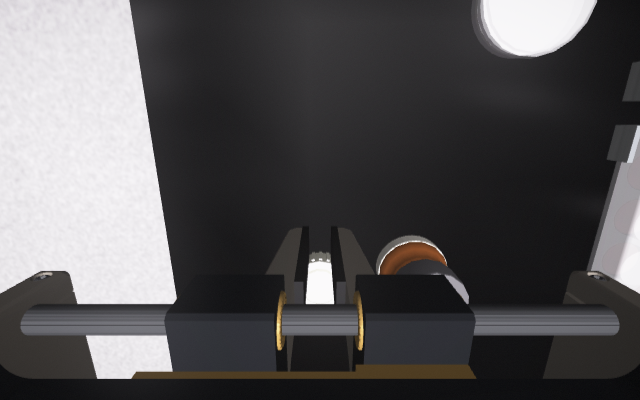

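{"fn": "servo_tool", "kwargs": {"steps": [[[-9,0,0],[0,0,0]],[[-20,0,0],[0,0,0]],[[-32,0,0],[0,0,0]],[[-44,0,0],[0,0,0]],[[-56,0,0],[0,0,0]],[[-68,0,0],[0,0,0]],[[-80,0,0],[0,0,0]],[[-92,0,0],[0,0,0]],[[-104,0,0],[0,0,0]],[[-117,0,0],[0,0,0]],[[-130,0,0],[0,0,0]],[[-144,0,0],[0,0,0]]]}}

```text
time_s: 12.4
tcp_pos: [478.0, -153.9, 121.0]
orientation: [0.759, 0.651, -0.001, 0.0]
contact_force: [0.1, 0.1, -0.1]
opening: 13.7
```

Run:
```python
from h import *
plan([(-90,-100,65,0),(-60,100,65,.7),(38,209,65,1.57),(38,209,65,-1.57)]); print(manip.sense()['joint_positions'])
```

```text
t 12.40 deck [ -86.2 -135.7] tip 3.0 head -0.005 open 13.7 F [ 0.1  0.1 -0.1]
[-90, -100, 65, 0] [36, -4, -62] [-0.0, 0.0, -0.0]
[-60, 100, 65, 0.7] [236, 25, -62] [-0.0, 0.0, -0.7]
[38, 209, 65, 1.57] [345, 122, -63] [-0.0, 0.0, -1.57]
[38, 209, 65, -1.57] [345, 122, -63] [0.0, 0.0, 1.57]
[-0.55125573  0.07546925  1.89837433 -0.0024008   1.16792633 -0.39854007]
```

{"fn": "servo_tool", "kwargs": {"steps": [[[3,0,-30],[0,0,0]],[[15,0,-62],[0,0,0.13]],[[50,10,-62],[0,0,0.27]],[[90,25,-62],[0,0,0.41]],[[130,40,-62],[0,0,0.55]],[[170,55,-62],[0,0,0.69]],[[210,70,-62],[0,0,0.83]],[[250,85,-62],[0,0,0.97]],[[285,98,-62],[0,0,1.11]],[[315,110,-62],[0,0,1.25]],[[335,117,-62],[0,0,1.39]],[[344,121,-62],[0,0,1.53]]]}}

```text
time_s: 13.6
tcp_pos: [650.4, 169.2, 181.7]
orientation: [0.998, -0.057, -0.001, 0.001]
contact_force: [-0.1, -0.6, -0.4]
opening: 13.8
```

Run:
```python
from h import *
c=shot('wrist','w10')
print(proj(c,np.r_[d2w((12.5,209)),122]))
plan([(36,209,64,-1.57),(36,209,3,-1.57),(-60,209,3,-1.57)])
shot('top','top10')
i=cv2.imread('pics/top10.png');cv2.imwrite('pics/top10c.png',cv2.resize(i[100:300,190:470],(784,560),interpolation=cv2.INTER_CUBIC))
```

```text
(np.float64(316.90449281762443), np.float64(240.87434869295464))
t 13.65 deck [ 37.2 209.6] tip 63.7 head -1.544 open 14.0 F [-1.3  0.1  0.6]
[36, 209, 64, -1.57] [-1, 1, 0] [0.0, 0.0, 0.03]
[36, 209, 3, -1.57] [-1, 0, 61] [0.0, 0.0, 0.03]
[-60, 209, 3, -1.57] [-97, -2, 61] [0.0, 0.0, 0.03]
```

View pics/w10.png

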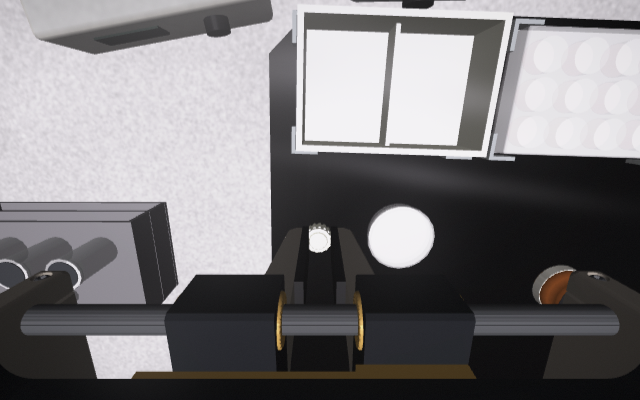

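View pics/top10c.png

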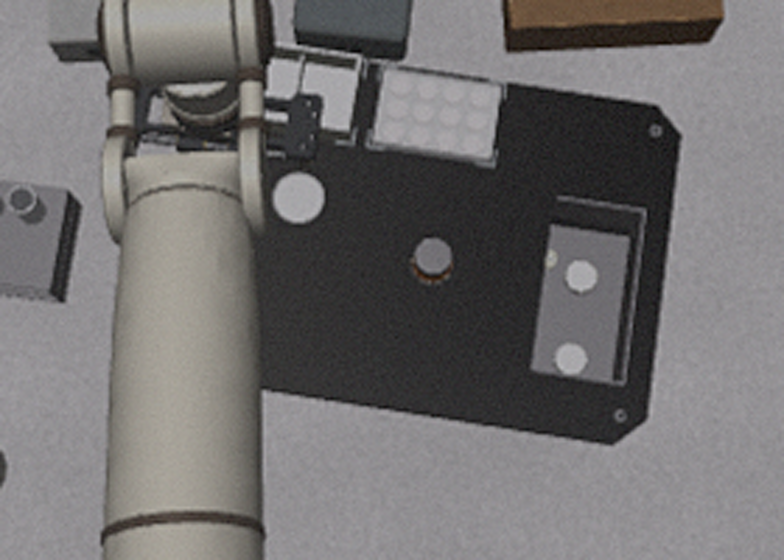

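{"fn": "servo_tool", "kwargs": {"steps": [[[0,0,25],[0,0,0.03]],[[0,0,47],[0,0,0.03]],[[0,0,61],[0,0,0.03]],[[0,0,61],[0,0,0.03]],[[-7,0,61],[0,0,0.03]],[[-15,0,61],[0,0,0.03]],[[-25,0,61],[0,0,0.03]],[[-36,-1,61],[0,0,0.03]],[[-47,-1,61],[0,0,0.03]],[[-58,-1,61],[0,0,0.03]],[[-69,-1,61],[0,0,0.03]],[[-79,-2,61],[0,0,0.03]]]}}

```text
time_s: 14.9
tcp_pos: [570.7, 179.0, 121.1]
orientation: [0.998, -0.07, -0.001, 0.001]
contact_force: [-0.5, -0.3, -0.2]
opening: 12.9
```

Run:
```python
from h import *
c=shot('wrist','w11')
plan([(-67,209,3,-1.57)])
```

```text
t 14.95 deck [-44.6 207.5] tip 2.9 head -1.562 open 13.3 F [ 0.6  1.5 -0.5]
[-67, 209, 3, -1.57] [-22, -2, 0] [0.0, 0.0, 0.01]
```

View pics/w11.png

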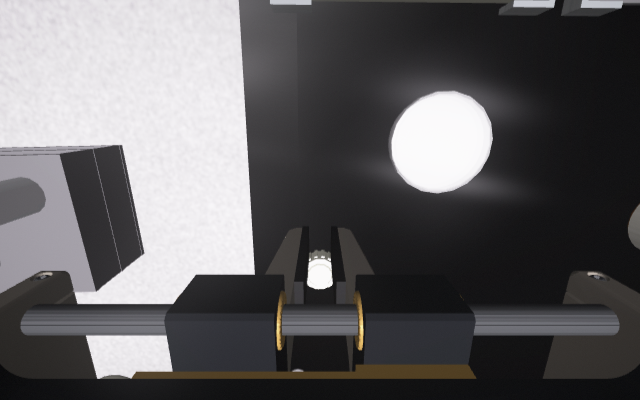

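{"fn": "servo_tool", "kwargs": {"steps": [[[-9,0,0],[0,0,0]],[[-17,0,0],[0,0,0]],[[-22,0,0],[0,0,0]],[[-22,0,0],[0,0,0]],[[-12,0,0],[0,0,0]],[[-8,0,-15],[0,0,0]],[[-8,0,-40],[0,0,0]],[[-8,0,-62],[0,0,0]]]}}

```text
time_s: 15.75
tcp_pos: [562.8, 180.4, 183.7]
orientation: [0.998, -0.07, -0.001, 0.001]
contact_force: [-0.3, 0.6, 0.5]
opening: 13.7
```

Run:
```python
from h import *
c=shot('wrist','w12')
print(proj(c,np.r_[d2w((-86,207.5)),122]))
plan([(-86,232,65,0)])
```

```text
(np.float64(317.1697485176456), np.float64(250.9838112244433))
t 15.80 deck [-49.  208.1] tip 70.3 head -1.563 open 13.8 F [3.1 0.6 2.8]
[-86, 232, 65, 0] [-37, -24, 5] [0.0, -0.0, -1.56]
```

View pics/w12.png

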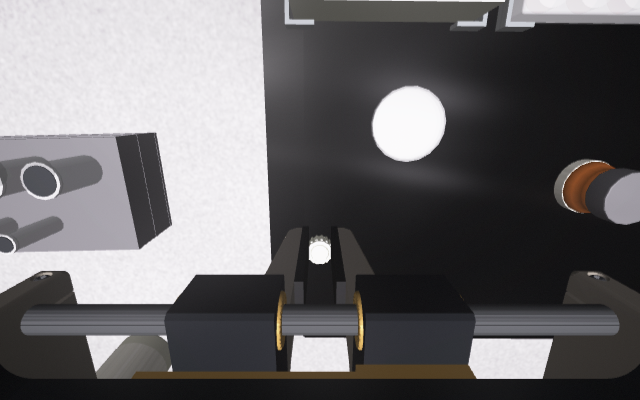

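Run:
```python
from h import *
c=shot('wrist','w13')
s,_,_=state(); print(s['joint_velocities'].round(3),s['tau'].round(2),s['ft_torque'].round(2),s['joint_positions'].round(3))
c=shot('top','top13'); state()
i=cv2.imread('pics/top13.png');cv2.imwrite('pics/top13c.png',cv2.resize(i[100:300,130:410],(784,560),interpolation=cv2.INTER_CUBIC))
```

```text
t 15.85 deck [-49.1 208.1] tip 68.6 head -1.563 open 13.9 F [-0.4  0.2  0.3]
[ 0.002  0.028  0.061  0.001 -0.033  0.002] [ 1.50e-01 -3.99e+01 -3.05e+01 -1.00e-02  3.30e-01 -0.00e+00] [ 0.03 -0.05  0.  ] [ 1.070e-01  2.300e-01  1.587e+00 -1.000e-03  1.320e+00  1.817e+00]
t 15.90 deck [-50.5 207.8] tip 66.3 head -1.563 open 13.8 F [ 0.4 -0.3  0.2]
```

View pics/top13c.png

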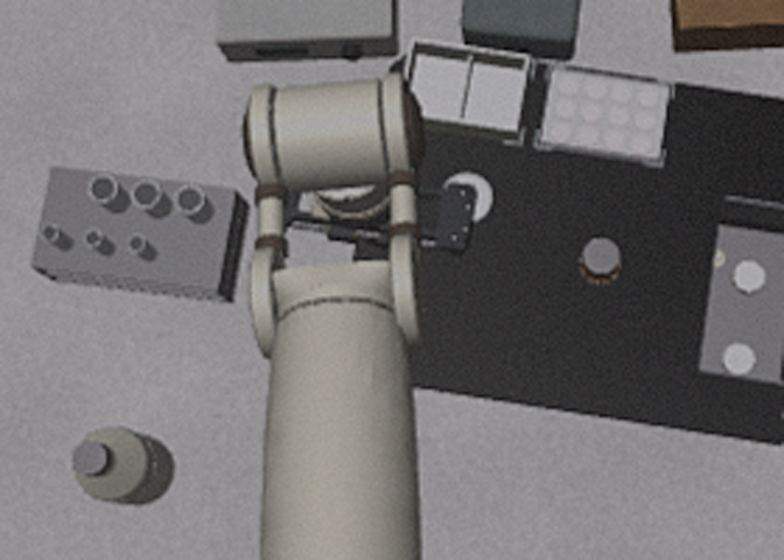

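View pics/w13.png

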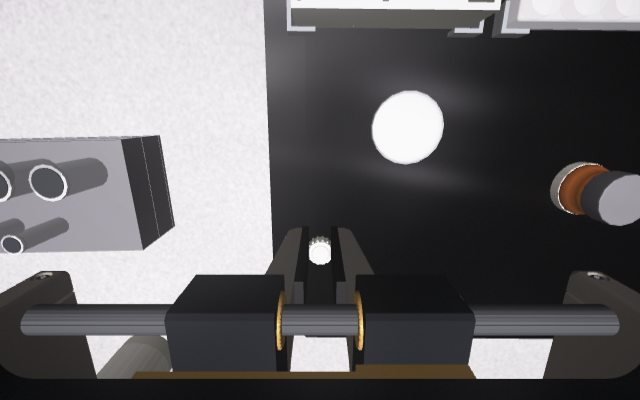

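Run:
```python
from h import *
c=load('w13')
print(w2d(unproj(c,319.5,251,122)))
plan([(-86,232,65,0)])
```

```text
[-85.40408901 206.318906  ]
t 15.90 deck [-50.5 207.8] tip 66.3 head -1.563 open 13.8 F [ 0.4 -0.3  0.2]
[-86, 232, 65, 0] [-35, -24, 1] [0.0, -0.0, -1.56]
```

{"fn": "servo_tool", "kwargs": {"steps": [[[-3,-2,0],[0,0,-0.14]],[[-6,-4,0],[0,0,-0.28]],[[-9,-6,0],[0,0,-0.42]],[[-12,-8,0],[0,0,-0.56]],[[-15,-10,0],[0,0,-0.7]],[[-18,-12,0],[0,0,-0.84]],[[-22,-15,0],[0,0,-0.98]],[[-26,-18,0],[0,0,-1.12]],[[-30,-21,0],[0,0,-1.26]],[[-35,-24,0],[0,0,-1.4]],[[-35,-24,0],[0,0,-1.54]],[[-35,-24,0],[0,0,-1.56]]]}}

```text
time_s: 17.1
tcp_pos: [531.6, 209.1, 182.3]
orientation: [0.758, 0.653, -0.001, 0.0]
contact_force: [-0.2, -0.4, -0.6]
opening: 13.8
```

Run:
```python
from h import *
c=shot('wrist','w14')
print(proj(c,np.r_[d2w((-86,207)),122]))
plan([(-86,231,3,0),(-86,150,3,0)])
```

```text
(np.float64(320.7271582493585), np.float64(239.31167758412212))
t 17.15 deck [-86.1 231.2] tip 64.6 head -0.004 open 13.9 F [ 0.4 -0.3 -0.1]
[-86, 231, 3, 0] [0, 0, 62] [-0.0, 0.0, -0.0]
[-86, 150, 3, 0] [-81, 0, 62] [-0.0, 0.0, -0.0]
```

View pics/w14.png

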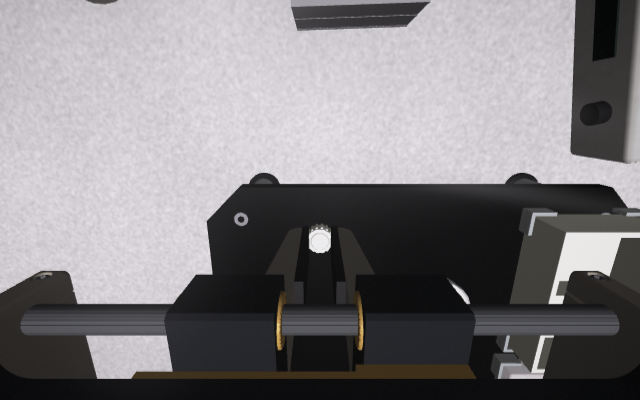

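The last cap sits between the fingertips at (320,240), as predicted. Descend and push.

{"fn": "servo_tool", "kwargs": {"steps": [[[0,0,25],[0,0,0]],[[0,0,48],[0,0,0]],[[0,0,62],[0,0,0]],[[0,0,62],[0,0,0]],[[-7,0,62],[0,0,0]],[[-16,0,62],[0,0,0]],[[-26,0,62],[0,0,0]],[[-37,0,62],[0,0,0]],[[-48,0,62],[0,0,0]],[[-59,0,62],[0,0,0]],[[-70,0,62],[0,0,0]],[[-81,0,62],[0,0,0]]]}}

```text
time_s: 18.35
tcp_pos: [519.4, 127.8, 120.8]
orientation: [0.758, 0.652, -0.001, 0.0]
contact_force: [0.4, 0.1, -0.1]
opening: 13.7
```

Run:
```python
from h import *
c=shot('wrist','w15')
plan([(-86,20,3,0),(-86,-135,3,0)])
```

```text
t 18.40 deck [-86.4 147.8] tip 2.7 head -0.005 open 13.7 F [ 0.6 -0.6 -0.8]
[-86, 20, 3, 0] [-128, 1, 0] [-0.0, 0.0, -0.0]
[-86, -135, 3, 0] [-283, 2, 1] [-0.0, 0.0, -0.0]
```

View pics/w15.png

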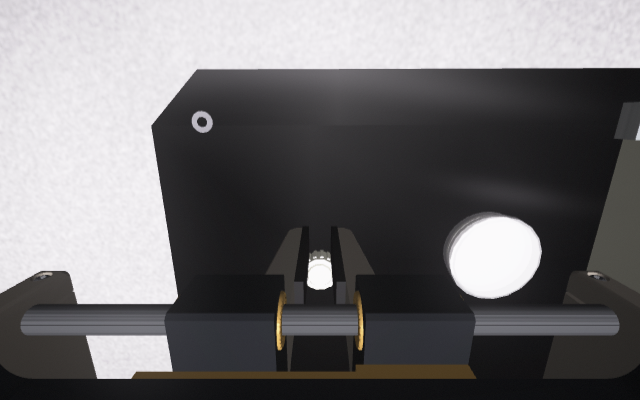

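{"fn": "servo_tool", "kwargs": {"steps": [[[-9,0,0],[0,0,0]],[[-20,0,0],[0,0,0]],[[-32,0,0],[0,0,0]],[[-44,0,0],[0,0,0]],[[-56,0,0],[0,0,0]],[[-68,0,0],[0,0,0]],[[-80,0,0],[0,0,0]],[[-92,0,0],[0,0,0]],[[-104,0,0],[0,0,0]],[[-116,0,0],[0,0,0]],[[-128,0,0],[0,0,0]],[[-138,0,0],[0,0,0]]]}}

```text
time_s: 19.6
tcp_pos: [498.3, -10.9, 121.1]
orientation: [0.759, 0.651, -0.001, 0.0]
contact_force: [0.2, 0.2, -0.5]
opening: 14.1
```

Run:
```python
from h import *
c=shot('wrist','w16')
plan([(-86,-135,3,0)])
```

```text
t 19.65 deck [-86.9   7.7] tip 3.1 head -0.006 open 14.0 F [-0.1 -1.5  0.2]
[-86, -135, 3, 0] [-143, 2, 1] [-0.0, 0.0, -0.01]
```

View pics/w16.png

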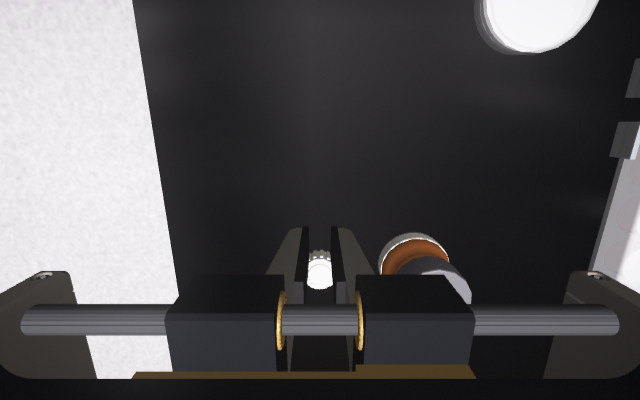

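{"fn": "servo_tool", "kwargs": {"steps": [[[-9,0,0],[0,0,0]],[[-20,0,0],[0,0,0]],[[-32,0,0],[0,0,0]],[[-44,0,0],[0,0,0]],[[-56,1,0],[0,0,0]],[[-68,3,0],[0,0,0]],[[-80,5,0],[0,0,0]],[[-92,7,0],[0,0,0]],[[-104,9,0],[0,0,0]],[[-117,10,0],[0,0,0]],[[-130,10,0],[0,0,0]],[[-144,10,0],[0,0,0]]]}}

```text
time_s: 20.85
tcp_pos: [486.1, -156.9, 121.7]
orientation: [0.759, 0.651, -0.002, 0.001]
contact_force: [-0.5, -0.5, 1.1]
opening: 13.5
```

{"fn": "servo_tool", "kwargs": {"steps": [[[0,0,0],[0,0,0]],[[3,0,-25],[0,0,0]],[[10,0,-60],[0,0,0]],[[10,0,-95],[0,0,0]],[[0,-40,-110],[0,0,0]],[[-20,-85,-110],[0,0,0]],[[-55,-115,-110],[0,0,0]],[[-95,-135,-110],[0,0,0]],[[-140,-150,-110],[0,0,0]],[[-185,-155,-110],[0,0,0]],[[-230,-160,-110],[0,0,0]],[[-275,-165,-110],[0,0,0]]]}}

```text
time_s: 22.05
tcp_pos: [280.6, -404.8, 233.0]
orientation: [0.759, 0.651, -0.002, 0.001]
contact_force: [0.1, 0.5, -0.1]
opening: 13.5
```

Run:
```python
from h import *
c=shot('top','top17');state();shot('wrist','w17')
i=cv2.imread('pics/top17.png');cv2.imwrite('pics/top17c.png',cv2.resize(i[100:300,190:470],(784,560),interpolation=cv2.INTER_CUBIC))
```

```text
t 22.10 deck [-246.  -418.5] tip 114.6 head -0.009 open 13.5 F [-5.5 -0.9  1.5]
```

View pics/top17c.png

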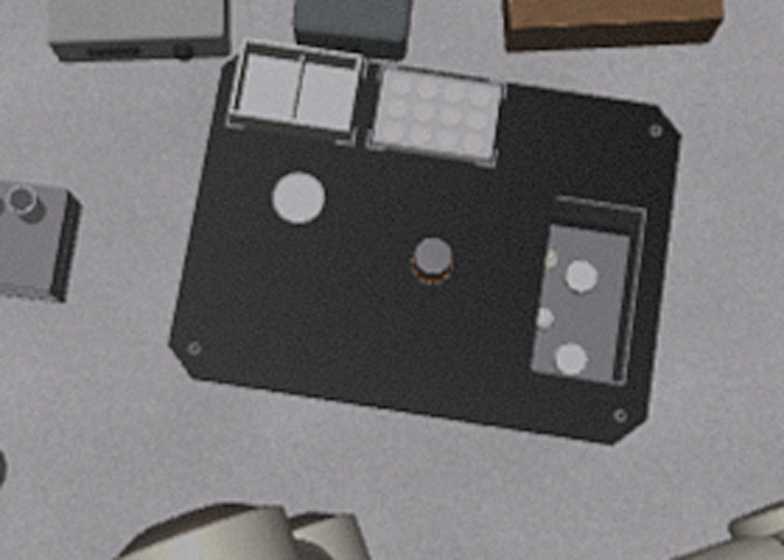

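View pics/w17.png

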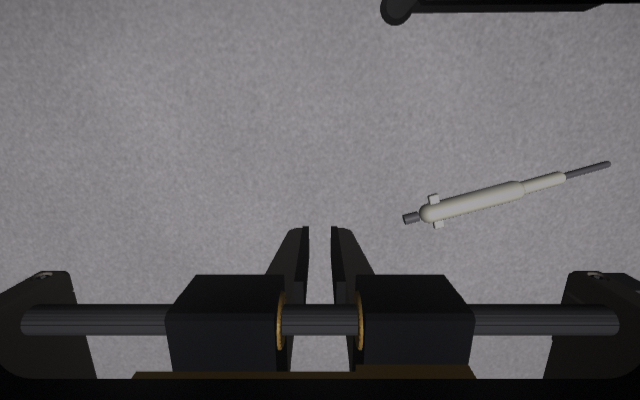

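Run:
```python
from h import *
c=load('top17');state()
for x,y in [(551,258),(544,318),(581,276),(571,358)]:
    print([np.round(w2d(unproj(c,x/2.8+189.7,y/2.8+99.7,z)),1).tolist() for z in (14,116)])
i=cv2.imread('pics/top17.png');cv2.imwrite('pics/top17d.png',cv2.resize(i[165:245,370:430],(600,800)[::1] and (450,600),interpolation=cv2.INTER_CUBIC))
```

```text
t 22.15 deck [-245.3 -415. ] tip 114.5 head -0.010 open 13.8 F [-0.2  0.  -0.5]
[[22.7, -138.3], [-3.0, -129.3]]
[[-46.5, -139.8], [-67.5, -130.6]]
[[7.5, -174.3], [-17.2, -162.7]]
[[-86.4, -175.3], [-104.6, -163.7]]
```

View pics/top17d.png

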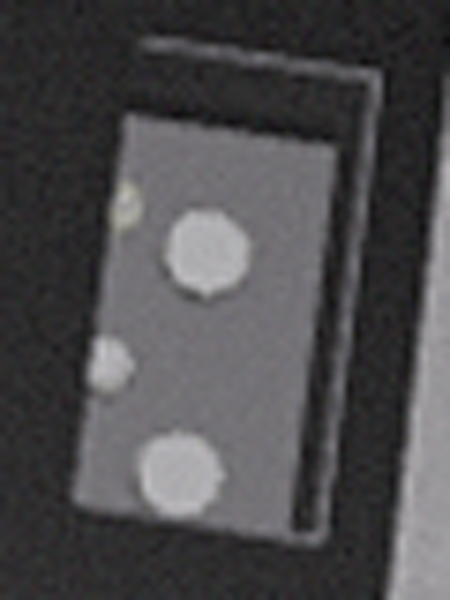

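Run:
```python
from h import *
print(order.close_job()); state()
```

```text
the job is handed in; nothing more can be done
None
the job is handed in; nothing more can be done
```

All four caps are in the bin. I pushed each one along the deck over the flush edge with the fingertips 14 mm apart and about 3 mm above the deck. The order was large B, small B (around the jar), large A, then small A (sideways past the dish, then down the deck). None was picked up. The job was handed in at about 22 s, with the arm parked clear.

**Caps:** The last top picture shows all four inside the opening at bin-floor height. The two small caps are partly hidden by the flush deck edge. Their positions (deck y about -139 mm at floor height) put them in the bin rather than on the edge.

**Bystanders:** The jar and the dish are at the same pixels as in the first picture. In the same top-view crop, the well plate and the trough look unchanged. I did not compare the bottle, the rack or the pipette pixel by pixel, but no move went near them.

**Forces:** The highest contact reading I saw was about 5.5 N. It came with the arm in free air just after stopping and was back near zero in the next reading. A smaller one, about 3 N with a few mm of overshoot after lifting off small A, also went away by itself.

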